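# Hold the label unwinder's tensioner back

## Task

A colleague wants to thread new labels into the unwinder on the packing bench: open its clear guard all the way by the blue handle and let it come gently to rest on its stop, then push the sprung tensioner arm (red, with the orange roller) back past its ratchet click and hold it there. The pawl only clicks and does not lock, so finish while your gripper is still holding the arm back. Do not shove or tip the goods standing around.

Things in the scene. Friction and masses are not known exactly. Their poses are not given: they have to be found in the camera images.
- deck: label unwinder, fixed: grey deck 280 (x) x 170 (y) x 45 mm high; origin at the centre of its underside, z up. Guard hinge along its x, on the +y side. Fixed on it, in its frame (mm): paper label roll, diameter 68, top 83 above the bench, at (-88, 25); two steel pins, diameter 14, tops at 90, at (-95, -55) and (118, -55); the tensioner sweeps between
- cover (a joint): angle (rad) of the clear guard, a hood 272 x 152 x 72 mm with aluminium edges, open below: 0 shut, may start ajar, 1.75 fully open, leaning a little past upright on its stop. It opens upward from the deck's -y side and over to +y. Its stiff hinge holds it wherever it is left; moving it takes about 2 to 4 N at the handle
- cover_handle (a point): middle of the guard's blue handle bar: round, 12 mm thick, 90 mm long, parallel to the hinge (deck x), 50 mm out from the guard's -y wall, held by a leg at each end. With the guard shut it lies 97 mm above the bench; it is 206 mm from the hinge line. The frame turns with the guard
- cover_hinge (a point): middle of the guard's hinge line, which runs along deck x; 47 mm above the bench
- tensioner (a joint): angle (rad) of the sprung tensioner arm about its upright pivot: 0 at rest, leaning to the deck's -x side; it grows as the roller is pushed towards deck +x. The pawl clicks over the tooth at 0.42, the end stop is at 0.65. Let go, it always springs back to 0, even from past the click; it takes 3 N at the roller to start, up to about 10 N
- roller (a point): centre of the top face of the orange upright roller at the tensioner arm's end: diameter 22 mm, 52 mm tall, its top 101 mm and its foot 49 mm above the bench, 90 mm from the pivot. The deck's top is 45 mm above the bench. At rest it lies at deck x 29, y -40 mm; it moves round the pivot towards deck +x (counter-clockwise seen from above)
- pivot (a point): point on the tensioner's upright pivot axis, at the height of the roller's top (101 mm above the bench); deck x 60, y 45 mm
- vase: bystander: dark red vase, 145 mm tall, 90 mm wide, loose on the black tray on the robot's right; origin at its foot
- cup: bystander: white mug, 84 mm wide, 60 mm tall, loose on the right tray; origin at its foot
- teapot: bystander: silver teapot, 135 mm tall, 190 mm from spout to handle, loose on the left tray; origin at its foot
- doll: bystander: wooden doll, 130 mm tall, 60 mm wide, loose on the left tray; origin at its foot
- spare_roll: bystander: spare label roll lying flat, 76 mm wide, 50 mm tall, loose on the bench beyond the unwinder; origin at its underside
- gift_box: bystander: dark blue box 100 x 120 x 60 mm, loose on the bench to the right; origin at its underside
- wood_box: bystander: pale wooden box 90 x 120 x 45 mm, loose on the bench to the left; origin at its underside

How it is judged:
By the outcome, as a careful person would: the job done as asked, in the order asked, and still so for the second after the job is handed in, while the arm keeps its last pose, push and grip.
It also fails if it takes over 45 s, if anything falls off the work surface, if the arm or the gripper's body presses on something with over 40 N, if the wrist force passes 120 N, or if a joint passes its speed limit or range.

## Robot

A 6-joint arm with a two-finger parallel gripper is mounted at the origin on the work surface. World frame = base frame: x ahead of the robot, y to its left, z up, the work surface at z = 0. Lengths are in mm, angles in degrees, forces in N, time in s.
With the tool pointing down it reaches from about 300 to 850 mm from the base axis. Payload 4.2 kg.
Tool frame: the origin (TCP) lies midway between the tips of the shut fingers; the grasp point (between the pads) lies pinch_z behind it (pinch_z is the distance from the TCP to the grasp point, in mm); z points along the fingers, y is the line along which they close (so a half turn about z gives the same grasp; the last joint's range is limited). The gripper opens to 91 mm and grips with 3 to 60 N. Pads are 32 mm wide; open, the fingers measure 118 mm over their backs; the gripper's body (76 mm by 178 mm) begins 60 mm behind the grasp point.
Start: joints at [-73.797, 18.312, 89.639, -0, 72.044, -1.146], TCP at [171.465, -548.856, 213.976] pointing down, gripper open.
Joint ranges: [-177.97, 177.97], [-48.28, 115.42], [12.27, 149.76], [-77.06, 257.06], [2.81, 150.46], [-146.56, 146.56]. Speed limits (degrees/s): [147.25, 147.25, 180, 180, 180, 180].

## Interface

Orientations are given as [roll, pitch, yaw] about the fixed x, y, z axes, in that order (R = Rz(yaw) Ry(pitch) Rx(roll)).
In Python, from workcell import state, grab_frame, job_done, masks_of, landmark_of, pinch_z gives the robot as it stands. The module is installed in compiled form; this text tells all that it offers.
- The arm moves only by the tool move_arm, never from a script. Its argument "plan" is a list of rows, each an object of numbers: "x", "y", "z": the shift along the tool's x, y, z in mm; "rx", "ry", "rz": the turn, a rotation vector about the tool's x, y, z in rad. A call has 1 to 10 rows; each row shifts and turns the commanded pose from where the row before left it, along the tool's axes as they then stand; what a row does not reach is not made up. A row lasts 1/10 s, in which the tool goes at most 50 mm and 8.59 degrees, less where a joint would pass 70% of its speed; a pose out of reach is approached as far as the arm can. A call is refused whole if a number of a shift passes 50 or a number of a turn 0.15, either way. A call with a gripper value outside its range is refused whole. "grip" is the opening, from 0 (shut) to 1 (fully open), set as the call begins (left out, the last holds). The fingers move at their own pace and stop on an object; "squeeze" is the grip in N (left out, the last holds). Time passes only in rows, so rows that do not move let the fingers close. It gives the time, the measured TCP pose, the force, the opening and the grip force at its end, in the units of the state.
- state(): the state, without advancing time (a new reading comes with each control period).
- grab_frame(name): name is "scene" or "top" or "wrist"; returns a dict with "img" (384x512x3 uint8, red, green, blue), "z_map" (384x512 float32, mm along the optical axis (not along the pixel's ray), 0 where there is no reading), "fx", "fy", "cx", "cy" (pixels), "rvec" (rotation vector, rad) and "tvec" (3), from world to camera coordinates, as OpenCV has them. Camera axes: x right, y down, z forward; pixel columns grow to the right and rows downward; lengths in mm; the calibration is good to about 2 mm. The wrist camera is an equidistant fisheye: a pixel r from the principal point sees the ray r / f radians off the axis. A picture is of the moment at which its call begins.
- job_done(): hands the job in; it is judged then, once.
Trained networks look in the newest picture that a camera, given by its name, has taken for a name from the list of things; names that differ only in an ending like _2 or _b are one class to them, and where a whole thing is asked for, a point or a joint stands for the part that bears it (a point fixed in the world has none). Each returns a list of dicts, best first, with "p" (0 to 1); they miss things now and then, are a little off and sometimes report something else, mostly with a low value. They report only what shows in the picture. A call takes as long as a camera call.
- masks_of(camera, label): "pixels" (384x512 bool, what is visible of it) and "box" ([centre column, centre row, width, height] in pixels, round what is visible of it).
- landmark_of(camera, label): "point" ([column, row] in pixels: a listed point, or the origin of a listed thing).
The state is a dict: "time_s": time; "qpos": joint angles; "qvel": joint speeds; "effort": joint torques, N m; "ee_pos": TCP position; "ee_rot": TCP orientation; "force": force on the tool from outside, world axes, zero at the start; "torque": the same for the moment, N m; "gripper_width": finger opening in mm; "gripper_force": force on a finger pad.
Only numpy, scipy, OpenCV 4.12 (cv2) and the standard library are available. Lean on these libraries where they do the work, as an engineer would, in place of code of your own. Each camera call takes 0.05 s, during which the arm holds its last target. There are 200 camera calls.

## Working session

There is one attempt and no reset: what is moved stays moved. The work goes in short steps, Python scripts to look and compute and a tool call to move; the robot and the scene stay as the last step left them, time stands still between calls to the robot, and variables do not carry over. Pictures are saved under pics/ and viewed, at most 10 in all, crops included, and the job is handed in when it is done.

Besides the shell and the picture viewer there is one more tool, called after "Request:" by a JSON object that holds its "fn" and its "kwargs". move_arm: Moves the arm, as the interface text tells. Its arguments: {"type":"object","properties":{"plan":{"type":"array","items":{"type":"object","properties":{"x":{"type":"number"},"y":{"type":"number"},"z":{"type":"number"},"rx":{"type":"number"},"ry":{"type":"number"},"rz":{"type":"number"}}}},"grip":{"type":"number"},"squeeze":{"type":"number"}},"required":["plan"]}

```bash
mkdir -p pics
cat > h.py <<'E'
import numpy as np, cv2
from workcell import *
from scipy.spatial.transform import Rotation as Ro
def cam(f):
    R=cv2.Rodrigues(np.array(f["rvec"],float))[0]; return R,np.array(f["tvec"],float).ravel()
def back(f,u,v,z):
    R,t=cam(f); p=np.stack([(np.asarray(u)-f["cx"])/f["fx"]*z,(np.asarray(v)-f["cy"])/f["fy"]*z,z+0*np.asarray(u)],-1)
    return (p-t)@R
def onplane(f,u,v,h):
    R,t=cam(f); c=-R.T@t; d=R.T@np.array([(u-f["cx"])/f["fx"],(v-f["cy"])/f["fy"],1.]); return c+d*(h-c[2])/d[2]
def proj(f,P):
    R,t=cam(f); q=R@np.asarray(P,float)+t; return [f["cx"]+f["fx"]*q[0]/q[2],f["cy"]+f["fy"]*q[1]/q[2]]
def save(f,n,crop=None,s=1):
    im=f["img"][...,::-1]
    if crop: im=im[crop[1]:crop[3],crop[0]:crop[2]]
    cv2.imwrite("pics/"+n,cv2.resize(im,None,fx=s,fy=s))
E
cat > a.py <<'E'
from h import *
np.set_printoptions(precision=1,suppress=True)
print(state(),pinch_z if not callable(pinch_z) else pinch_z())
fs={}
for c in("top","scene"):
    f=grab_frame(c); fs[c]=f; print(c,-cam(f)[0].T@cam(f)[1],f["fx"])
    for l in "deck cover_handle cover_hinge roller pivot vase cup teapot doll spare_roll gift_box wood_box".split():
        r=landmark_of(c,l)[:2]
        h={"roller":101,"pivot":101,"cover_handle":97,"cover_hinge":47}.get(l,0)
        print(l,[(round(x["p"],2),np.array(x["point"]),onplane(f,*x["point"],h)) for x in r])
cv2.imwrite("pics/1.png",np.vstack([fs["top"]["img"],fs["scene"]["img"]])[:,:,::-1][:, :])
im=cv2.imread("pics/1.png"); cv2.imwrite("pics/1.png",np.hstack([cv2.resize(im[:384],(400,300)),cv2.resize(im[384:],(400,300))]))
save(fs["top"],"2.png",None,1.5)
save(fs["scene"],"3.png",None,1.5)
E
python3 a.py
```

```text
{'time_s': 0.0, 'qpos': array([-73.8,  18.4,  89.7,  -0. ,  72. ,  -1.1]), 'qvel': array([-0.1,  0. ,  0. , -0.1,  0. ,  0.1]), 'effort': array([  0. , -41.2, -23.2,   0.1,   0. ,  -0. ]), 'ee_pos': array([ 171.3, -548.3,  213.1]), 'ee_rot': array([-179.9,   -0. ,   17.4]), 'force': array([-0.6,  1.2,  0.4]), 'torque': array([0., 0., 0.]), 'gripper_force': 0.0, 'gripper_width': 91.0823764976043} 18.8
top [ 299.9   14.9 1498.2] 418.71540624836524
deck [(0.63, array([178.7, 263.1]), array([286.5, 281.4,   0. ])), (0.61, array([246.4, 185.9]), array([561.4,  42.3,   0. ]))]
cover_handle [(0.73, array([280.1, 170.7]), array([596.6, -74.7,  97. ]))]
cover_hinge []
roller [(0.5, array([230.1, 166.7]), array([610.4,  95.8, 101. ])), (0.47, array([118.4, 200. ]), array([497.9, 469.6, 101. ]))]
pivot [(0.76, array([228.9, 167.9]), array([606.3,  99.8, 101. ]))]
vase [(0.66, array([417.5, 226. ]), array([ 412. , -572.9,    0. ])), (0.38, array([282. , 167.9]), array([627.6, -88.1,   0. ]))]
cup [(0.58, array([419.3, 189.4]), array([ 545.4, -587.9,    0. ]))]
teapot [(0.58, array([ 94.8, 237.4]
[... 513 characters left out ...]
array([249.1, 209.7]), array([582.9, -74.7,  97. ]))]
cover_hinge []
roller []
pivot [(0.97, array([287.5, 188.9]), array([590.1, 112.4, 101. ]))]
vase [(0.56, array([118.9, 255.5]), array([ 411. , -575.9,   -0. ])), (0.55, array([346.8, 157.3]), array([541.3, 523. ,   0. ]))]
cup [(0.89, array([131.6, 280. ]), array([ 536.1, -577.1,    0. ]))]
teapot [(0.58, array([330.3, 136.2]), array([385.8, 559.6,   0. ]))]
doll [(0.53, array([342. , 157.6]), array([529.4, 502.9,   0. ]))]
spare_roll [(0.72, array([310.9, 230.8]), array([758.2, 109.4,   0. ]))]
gift_box [(0.67, array([164. , 202.4]), array([ 277.8, -315.1,    0. ]))]
wood_box [(0.69, array([274. , 147.2]), array([283.6, 280.3,   0. ]))]
```

View pics/2.png

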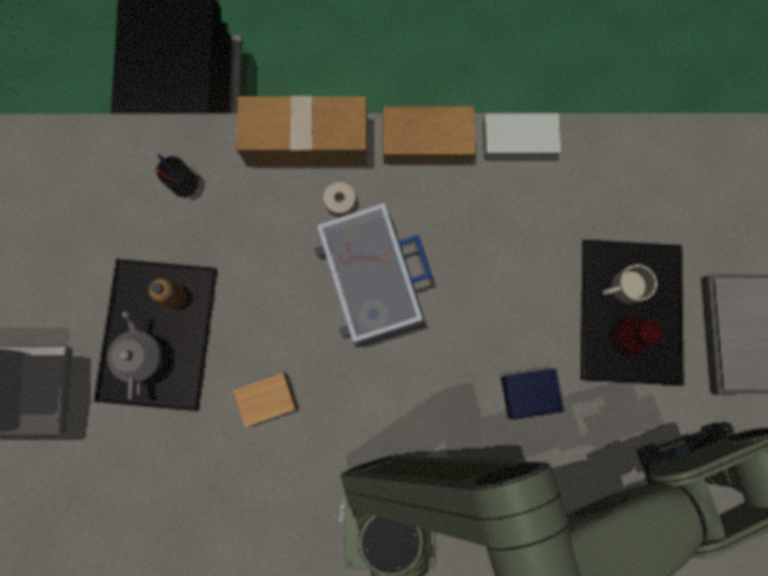

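View pics/3.png

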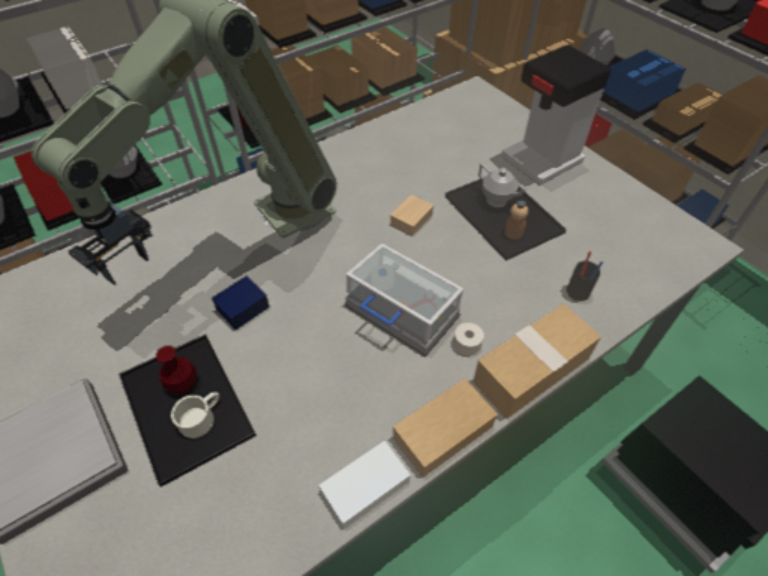

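The top view shows the unwinder in the middle with its handle at about (418,260). The red tensioner is at (365,258) and the label roll at (372,313). The scene view shows the guard shut or nearly so, with its handle at (380,312) and the spare roll at the far end. Next I'll triangulate the positions and refine the deck pose.

```bash
cat > b.py <<'E'
from h import *
np.set_printoptions(precision=1,suppress=True)
F={c:grab_frame(c) for c in("top","scene")}
for c,f in F.items():
    hsv=cv2.cvtColor(f["img"],cv2.COLOR_RGB2HSV).astype(int); H,S,V=hsv[...,0],hsv[...,1],hsv[...,2]
    m=(H>100)&(H<125)&(S>130)&(V>70)
    n,lab,st,ce=cv2.connectedComponentsWithStats(m.astype(np.uint8))
    for i in range(1,n):
        if st[i,4]<25: continue
        v,u=np.nonzero(lab==i); z=f["z_map"][v,u]; P=back(f,u,v,z)
        print(c,ce[i],st[i],np.median(P,0),np.percentile(P,[5,95],0))
    for l in("cover","cover_handle","deck","tensioner","roller"):
        r=masks_of(c,l)[:1]
        for x in r:
            v,u=np.nonzero(x["pixels"]); rect=cv2.minAreaRect(np.stack([u,v],1).astype(np.float32))
            P=back(f,u,v,f["z_map"][v,u])
            print(c,l,round(x["p"],2),x["box"],rect,cv2.boxPoints(rect).tolist(),"z pct",np.percentile(P[:,2],[5,25,50,75,95]))
im=np.vstack([F["top"]["img"][125:240,195:305],F["scene"]["img"][155:245,220:320][:, :]][:1])
save(F["top"],"4.png",(195,125,305,240),5)
save(F["scene"],"5.png",(220,155,320,245),6)
def ray(f,p):
    R,t=cam(f); return -R.T@t, R.T@np.array([(p[0]-f["cx"])/f["fx"],(p[1]-f["cy"])/f["fy"],1.])
for l in("cover_handle","pivot"):
    a=[ray(F[c],landmark_of(c,l)[0]["point"]) for c in F]
    A=np.stack([a[0][1],-a[1][1]],1); s=np.linalg.lstsq(A,a[1][0]-a[0][0],rcond=None)[0]
    print(l,a[0][0]+s[0]*a[0][1],a[1][0]+s[1]*a[1][1])
E
python3 b.py
```

```text
top [278.9 171.6] [266 158  21  30 104] [590.2 -73.2 119.9] [[539.9 -89.4 115.5]
 [632.3 -32.9 125.3]]
top cover 0.93 [250.4, 183.2, 77.0, 91.5] ((253.20001220703125, 180.10000610351562), (82.53544616699219, 63.56177520751953), 71.56504821777344) [[210.00001525878906, 151.00001525878906], [270.3000183105469, 130.90000915527344], [296.4000244140625, 209.1999969482422], [236.10000610351562, 229.3000030517578]] z pct [119.3 124.4 128.1 132.1 136.9]
top cover_handle 0.91 [249.4, 182.6, 78.8, 89.9] ((253.33029174804688, 180.60089111328125), (83.71402740478516, 64.27014923095703), 73.3007583618164) [[210.52294921875, 149.7430877685547], [272.08258056640625, 131.2751922607422], [296.13763427734375, 211.4586944580078], [234.5780029296875, 229.9265899658203]] z pct [116.7 123.9 127.9 131.9 136.8]
top deck 0.96 [247.1, 183.9, 79.5, 95.5] ((250.83526611328125, 182.32080078125), (86.39659118652344, 70.28009796142578), 72.18110656738281) [[204.16184997558594, 151.94796752929688], [271.0705261230469, 130.44161987304688], [297.5086669921875, 212.69363403320312], [230.60000610351562, 234.19998168945
[... 1296 characters left out ...]
4, 51.73297882080078), 29.291364669799805) [[219.22848510742188, 201.20135498046875], [244.53890991210938, 156.08279418945312], [313.2927551269531, 194.65203857421875], [287.9823303222656, 239.77059936523438]] z pct [ 14.5  77.5 122.1 128.6 134.4]
scene roller 0.72 [345.1, 147.1, 12.3, 23.7] ((343.44232177734375, 146.28846740722656), (12.74754810333252, 25.8873291015625), 11.309932708740234) [[334.65386962890625, 157.73077392578125], [339.73077392578125, 132.34616088867188], [352.23077392578125, 134.84616088867188], [347.15386962890625, 160.23077392578125]] z pct [ 10.1  43.3  71.7 111.8 134.1]
cover_handle [590.  -70.2 108.9] [579.8 -88.6 108. ]
pivot [600.6 100.8 117.6] [594.7  91.  115.7]
```

View pics/4.png

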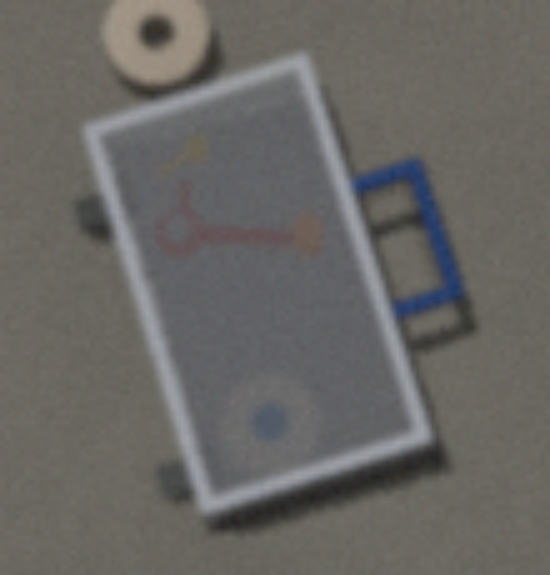

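```bash
cat > c.py <<'E'
from h import *
from scipy.optimize import least_squares
np.set_printoptions(precision=1,suppress=True)
Fs={c:grab_frame(c) for c in("top","scene")}
Q=[];B=[]
for c,f in Fs.items():
    x=masks_of(c,"cover")[0]["pixels"]; x=cv2.erode(x.astype(np.uint8),np.ones((9,9)))
    v,u=np.nonzero(x); P=back(f,u,v,f["z_map"][v,u]); Q.append(P[(P[:,2]>112)&(P[:,2]<145)])
    hsv=cv2.cvtColor(f["img"],cv2.COLOR_RGB2HSV).astype(int); H,S,V=[hsv[...,i] for i in range(3)]
    m=(H>100)&(H<125)&(S>110)&(V>60); m[:150]=0; m[225:]=0; m[:,:235]=0; m[:,300:]=0
    v,u=np.nonzero(m); B.append(back(f,u,v,f["z_map"][v,u]))
for P in Q+[np.vstack(Q)]:
    A=np.c_[P[:,:2],np.ones(len(P))]; w=np.linalg.lstsq(A,P[:,2],rcond=None)[0]; r=A@w-P[:,2]
    print("roof grad angle",np.degrees(np.arctan2(-w[1],-w[0])),"tilt rad",np.hypot(*w[:2]),"rms",r.std(),"z@mean",P.mean(0))
# bar: points farthest in -y' ; yaw scan
for P in B+[np.vstack(B)]:
    for yaw in (16,18,20):
        d=np.array([np.cos(np.radians(yaw)),np.sin(np.radians(yaw))]); n=np.array([-d[1],d[0]])
        a=P[:,:2]@d; b=P[:,:2]@n; k=b<np.percentile(b,5)+14
        sl=np.polyfit(a[k],b[k],1)
        print(yaw,"along",np.percentile(a[k],[2,98]),"b",np.percentile(b[k],[5,50,95]),"slope deg",np.degrees(sl[0]),"z",P[k,2].mean(),"mid",d*np.mean(np.percentile(a[k],[2,98]))+n*np.median(b[k]))
E
python3 c.py
```

```text
roof grad angle 107.04368677405826 tilt rad 0.0897279975336864 rms 2.8931812148924405 z@mean [551.5  40.3 128.3]
roof grad angle 109.04241702805831 tilt rad 0.045684544984330555 rms 4.673181094445899 z@mean [578.4  23.4 128.2]
roof grad angle 106.12873803320936 tilt rad 0.06497027017590708 rms 3.8403461406320663 z@mean [561.4  34.  128.3]
16 along [501.  594.6] b [-242.6 -238.  -231.3] slope deg 0.7616296251991619 z 119.71331411249652 mid [592.2 -77.8]
18 along [492.5 586.9] b [-261.4 -256.7 -249.9] slope deg -0.2571803415273008 z 119.59482711433928 mid [592.6 -77.4]
20 along [483.4 577.6] b [-280.6 -275.1 -269.4] slope deg -1.9419708430716305 z 119.54477755877954 mid [592.6 -77.1]
16 along [502.6 598.6] b [-245.4 -240.9 -233.6] slope deg -55.963605445635636 z 137.16518634002682 mid [595.7 -79.8]
18 along [494.  590.1] b [-264.6 -259.4 -251.9] slope deg -58.80858234767575 z 136.66048690948972 mid [595.7 -79.2]
20 along [484.8 580.9] b [-283.6 -278.  -271.5] slope deg -62.809786327214184 z 136.9579972378594 mid [595.8 -79. ]
16 along [501.5 597.7] b [-244.9 -239.  -233.3] slope deg -46.38077085634709 z 127.25111075738128 mid [594.2 -78.3]
18 along [493.  589.1] b [-264.  -258.1 -251.7] slope deg -48.22623531250065 z 127.15053098653489 mid [594.3 -78.2]
20 along [484.5 580. ] b [-282.6 -276.9 -270.2] slope deg -50.60296964227035 z 127.07239448500444 mid [594.9 -78.1]
```

The top crop shows the guard slightly ajar. The bar runs from about (418,165) to (455,290), and the deck yaw is about 17.3°, which already matches the tool's yaw. I'll move above the handle.

Request:
{"fn": "move_arm", "kwargs": {"plan": [{"x": 34, "y": -20.2}, {"x": 34, "y": -20.2}, {"x": 34, "y": -20.2}, {"x": 34, "y": -20.2}, {"x": 34, "y": -20.2}, {"x": 34, "y": -20.2}, {"x": 34, "y": -20.2}, {"x": 34, "y": -20.2}], "grip": 0.45}}

```text
schema error: expected keys x, y, z, rx, ry, rz
```

Request:
{"fn": "move_arm", "kwargs": {"plan": [{"x": 34, "y": -20.2}, {"x": 34, "y": -20.2}, {"x": 34, "y": -20.2}, {"x": 34, "y": -20.2}, {"x": 34, "y": -20.2}, {"x": 34, "y": -20.2}, {"x": 34, "y": -20.2}, {"x": 33, "y": -20}, {}]}}

```text
schema error: expected keys x, y, z, rx, ry, rz
```

```bash
cat > d.py <<'E'
from h import *
import sys
np.set_printoptions(precision=2,suppress=True)
s=state(); print(s["time_s"],s["ee_pos"],s["ee_rot"],s["gripper_width"],s["force"])
f=grab_frame("wrist"); save(f,sys.argv[1],None,1.5)
R,t=cam(f); print("wrist cam",-R.T@t,R[2],f["fx"],f["cx"],f["cy"])
hsv=cv2.cvtColor(f["img"],cv2.COLOR_RGB2HSV).astype(int); H,S,V=[hsv[...,i] for i in range(3)]
m=(H>100)&(H<125)&(S>130)&(V>60)
n,lab,st,ce=cv2.connectedComponentsWithStats(m.astype(np.uint8))
def wray(u,v):
    a=(u-f["cx"])/f["fx"];b=(v-f["cy"])/f["fy"];r=np.hypot(a,b)+1e-9
    return np.stack([np.sin(r)*a/r,np.sin(r)*b/r,np.cos(r)],-1)
for i in range(1,n):
    if st[i,4]<60: continue
    v,u=np.nonzero(lab==i); d=wray(u,v); z=f["z_map"][v,u]; P=(d/d[:,2:]*z[:,None]-t)@R
    print(st[i],ce[i],np.median(P,0),np.percentile(P,[3,97],0))
    d=np.array([.955,.297]);nn=np.array([-.297,.955]);a=P[:,:2]@d;b=P[:,:2]@nn
    k=b<np.percentile(b,5)+12; sl=np.polyfit(a[k],b[k],1)
    print(" bar mid",d*np.mean(np.percentile(a[k],[2,98]))+nn*np.median(b[k]),"len",np.ptp(np.percentile(a[k],[2,98])),"yaw",17.3+np.degrees(np.arctan(sl[0])),"z",np.percentile(P[k,2],[10,50,90]))
E
python3 d.py 6.png
```

```text
2.3 [ 171.5  -548.87  213.99] [179.99  -0.    17.35] 91.1596274315754 [-0.54 -1.62  0.11]
wrist cam [ 244.47 -524.47  384.97] [-0.26 -0.08 -0.96] 297.3186396354542 252.4857221865136 196.83959933145172
```

Request:
{"fn": "move_arm", "kwargs": {"plan": [{"x": 34, "y": -20.2, "z": 0, "rx": 0, "ry": 0, "rz": 0}, {"x": 34, "y": -20.2, "z": 0, "rx": 0, "ry": 0, "rz": 0}, {"x": 34, "y": -20.2, "z": 0, "rx": 0, "ry": 0, "rz": 0}, {"x": 34, "y": -20.2, "z": 0, "rx": 0, "ry": 0, "rz": 0}, {"x": 34, "y": -20.2, "z": 0, "rx": 0, "ry": 0, "rz": 0}, {"x": 34, "y": -20.2, "z": 0, "rx": 0, "ry": 0, "rz": 0}, {"x": 34, "y": -20.2, "z": 0, "rx": 0, "ry": 0, "rz": 0}, {"x": 34, "y": -20.2, "z": 0, "rx": 0, "ry": 0, "rz": 0}], "grip": 0.45}}

```text
time_s: 3.15
ee_pos: [383.8, -312.2, 214.2]
ee_rot: [180.0, -0.0, 17.3]
force: [0.4, -0.7, 0.6]
gripper_width: 40.8
gripper_force: 0.0
```

Request:
{"fn": "move_arm", "kwargs": {"plan": [{"x": 34, "y": -20.2, "z": 0, "rx": 0, "ry": 0, "rz": 0}, {"x": 34, "y": -20.2, "z": 0, "rx": 0, "ry": 0, "rz": 0}, {"x": 34, "y": -20.2, "z": 0, "rx": 0, "ry": 0, "rz": 0}, {"x": 34, "y": -20.2, "z": 0, "rx": 0, "ry": 0, "rz": 0}, {"x": 34, "y": -20.2, "z": 0, "rx": 0, "ry": 0, "rz": 0}, {"x": 34, "y": -20.2, "z": 0, "rx": 0, "ry": 0, "rz": 0}, {"x": 34, "y": -20.2, "z": 0, "rx": 0, "ry": 0, "rz": 0}, {"x": 33, "y": -20, "z": 0, "rx": 0, "ry": 0, "rz": 0}, {"x": 0, "y": 0, "z": 0, "rx": 0, "ry": 0, "rz": 0}, {"x": 0, "y": 0, "z": 0, "rx": 0, "ry": 0, "rz": 0}]}}

```text
time_s: 4.15
ee_pos: [593.4, -78.2, 213.5]
ee_rot: [180.0, 0.1, 17.4]
force: [-0.1, -0.9, -0.7]
gripper_width: 40.5
gripper_force: 0.0
```

```bash
python3 d.py 6.png
```

```text
4.15 [593.45 -78.17 213.54] [179.99   0.07  17.45] 40.54900216701074 [-0.15 -0.88 -0.67]
wrist cam [666.59 -53.59 384.41] [-0.26 -0.08 -0.96] 297.3186396354542 252.4857221865136 196.83959933145172
[ 202  146   56  102 1894] [241.86 190.82] [605.18 -69.12 119.23] [[542.76 -89.56 115.47]
 [636.67 -23.82 121.31]]
 bar mid [593.49 -75.03] len 95.20155018628668 yaw 17.444760000537187 z [118.07 119.89 121.07]
```

The wrist measurement puts the bar middle at (593, -76), with its centre at z ≈ 114 and yaw 17.4°. I'll descend and grip.

Request:
{"fn": "move_arm", "kwargs": {"plan": [{"x": 0, "y": 0, "z": 30, "rx": 0, "ry": 0, "rz": 0}, {"x": 0, "y": -1, "z": 30, "rx": 0, "ry": 0, "rz": 0}, {"x": 0, "y": 0, "z": 25, "rx": 0, "ry": 0, "rz": 0}, {"x": 0, "y": 0, "z": 20, "rx": 0, "ry": 0, "rz": 0}, {"x": 0, "y": 0, "z": 15, "rx": 0, "ry": 0, "rz": 0}, {"x": 0, "y": 0, "z": 0, "rx": 0, "ry": 0, "rz": 0}]}}

```text
time_s: 4.8
ee_pos: [590.6, -78.8, 92.0]
ee_rot: [-179.9, 0.3, 17.2]
force: [-0.4, -0.1, -0.1]
gripper_width: 41.3
gripper_force: 0.0
```

Request:
{"fn": "move_arm", "kwargs": {"plan": [{"x": 0, "y": 0, "z": 0, "rx": 0, "ry": 0, "rz": 0}, {"x": 0, "y": 0, "z": 0, "rx": 0, "ry": 0, "rz": 0}, {"x": 0, "y": 0, "z": 0, "rx": 0, "ry": 0, "rz": 0}, {"x": 0, "y": 0, "z": 0, "rx": 0, "ry": 0, "rz": 0}, {"x": 0, "y": 0, "z": 0, "rx": 0, "ry": 0, "rz": 0}, {"x": 0, "y": 0, "z": 0, "rx": 0, "ry": 0, "rz": 0}], "grip": 0, "squeeze": 20}}

```text
time_s: 5.4
ee_pos: [593.4, -77.5, 94.2]
ee_rot: [180.0, -0.0, 17.4]
force: [0.6, 1.3, 0.1]
gripper_width: 11.3
gripper_force: 20.0
```

```bash
python3 -c "
import numpy as np
a=np.r_[np.arange(18.9,94,2.5),93.9+1.5*np.arange(1,11),108.9+.6*np.arange(1,11)]
r=np.radians(a);y=206*np.diff(np.cos(r));z=-206*np.diff(np.sin(r))
for i in range(0,len(y),10):print([(round(p,1),round(q,1)) for p,q in zip(y[i:i+10],z[i:i+10])])"
```

```text
[(np.float64(-3.1), np.float64(-8.4)), (np.float64(-3.5), np.float64(-8.3)), (np.float64(-3.8), np.float64(-8.1)), (np.float64(-4.2), np.float64(-8.0)), (np.float64(-4.5), np.float64(-7.8)), (np.float64(-4.8), np.float64(-7.6)), (np.float64(-5.2), np.float64(-7.3)), (np.float64(-5.5), np.float64(-7.1)), (np.float64(-5.8), np.float64(-6.9)), (np.float64(-6.1), np.float64(-6.6))]
[(np.float64(-6.4), np.float64(-6.3)), (np.float64(-6.6), np.float64(-6.1)), (np.float64(-6.9), np.float64(-5.8)), (np.float64(-7.1), np.float64(-5.5)), (np.float64(-7.4), np.float64(-5.1)), (np.float64(-7.6), np.float64(-4.8)), (np.float64(-7.8), np.float64(-4.5)), (np.float64(-8.0), np.float64(-4.1)), (np.float64(-8.2), np.float64(-3.8)), (np.float64(-8.3), np.float64(-3.4))]
[(np.float64(-8.5), np.float64(-3.1)), (np.float64(-8.6), np.float64(-2.7)), (np.float64(-8.7), np.float64(-2.3)), (np.float64(-8.8), np.float64(-1.9)), (np.float64(-8.9), np.float64(-1.5)), (np.float64(-8.9), np.float64(-1.1)), (np.float64(-9.0), np.float64(-0.8)), (np.float64(-9.0), np.float64(-0.4)), (np.float64(-9.0), np.float64(0.0)), (np.float64(-9.0), np.float64(0.4))]
[(np.float64(-5.4), np.float64(0.4)), (np.float64(-5.4), np.float64(0.6)), (np.float64(-5.3), np.float64(0.7)), (np.float64(-5.3), np.float64(0.9)), (np.float64(-5.3), np.float64(1.0)), (np.float64(-5.3), np.float64(1.1)), (np.float64(-5.2), np.float64(1.3)), (np.float64(-5.2), np.float64(1.4)), (np.float64(-5.2), np.float64(1.5)), (np.float64(-5.1), np.float64(1.7))]
[(np.float64(-2.0), np.float64(0.7)), (np.float64(-2.0), np.float64(0.7)), (np.float64(-2.0), np.float64(0.8)), (np.float64(-2.0), np.float64(0.8)), (np.float64(-2.0), np.float64(0.8)), (np.float64(-2.0), np.float64(0.8)), (np.float64(-2.0), np.float64(0.8)), (np.float64(-2.0), np.float64(0.9)), (np.float64(-2.0), np.float64(0.9)), (np.float64(-2.0), np.float64(0.9))]
```

Request:
{"fn": "move_arm", "kwargs": {"plan": [{"x": 0, "y": -3.1, "z": -8.4, "rx": 0, "ry": 0, "rz": 0}, {"x": 0, "y": -3.5, "z": -8.3, "rx": 0, "ry": 0, "rz": 0}, {"x": 0, "y": -3.8, "z": -8.1, "rx": 0, "ry": 0, "rz": 0}, {"x": 0, "y": -4.2, "z": -8, "rx": 0, "ry": 0, "rz": 0}, {"x": 0, "y": -4.5, "z": -7.8, "rx": 0, "ry": 0, "rz": 0}, {"x": 0, "y": -4.8, "z": -7.6, "rx": 0, "ry": 0, "rz": 0}, {"x": 0, "y": -5.2, "z": -7.3, "rx": 0, "ry": 0, "rz": 0}, {"x": 0, "y": -5.5, "z": -7.1, "rx": 0, "ry": 0, "rz": 0}, {"x": 0, "y": -5.8, "z": -6.9, "rx": 0, "ry": 0, "rz": 0}, {"x": 0, "y": -6.1, "z": -6.6, "rx": 0, "ry": 0, "rz": 0}]}}

```text
time_s: 6.4
ee_pos: [579.9, -34.1, 171.6]
ee_rot: [179.8, -0.1, 17.4]
force: [2.8, -5.8, 0.5]
gripper_width: 11.4
gripper_force: 20.0
```

Request:
{"fn": "move_arm", "kwargs": {"plan": [{"x": 0, "y": -6.4, "z": -6.3, "rx": 0, "ry": 0, "rz": 0}, {"x": 0, "y": -6.6, "z": -6.1, "rx": 0, "ry": 0, "rz": 0}, {"x": 0, "y": -6.9, "z": -5.8, "rx": 0, "ry": 0, "rz": 0}, {"x": 0, "y": -7.1, "z": -5.5, "rx": 0, "ry": 0, "rz": 0}, {"x": 0, "y": -7.4, "z": -5.1, "rx": 0, "ry": 0, "rz": 0}, {"x": 0, "y": -7.6, "z": -4.8, "rx": 0, "ry": 0, "rz": 0}, {"x": 0, "y": -7.8, "z": -4.5, "rx": 0, "ry": 0, "rz": 0}, {"x": 0, "y": -8, "z": -4.1, "rx": 0, "ry": 0, "rz": 0}, {"x": 0, "y": -8.2, "z": -3.8, "rx": 0, "ry": 0, "rz": 0}, {"x": 0, "y": -8.3, "z": -3.4, "rx": 0, "ry": 0, "rz": 0}]}}

```text
time_s: 7.4
ee_pos: [557.8, 37.1, 221.8]
ee_rot: [179.8, -0.2, 17.4]
force: [3.4, -3.8, 2.6]
gripper_width: 11.6
gripper_force: 20.0
```

Request:
{"fn": "move_arm", "kwargs": {"plan": [{"x": 0, "y": -8.5, "z": -3.1, "rx": 0, "ry": 0, "rz": 0}, {"x": 0, "y": -8.6, "z": -2.7, "rx": 0, "ry": 0, "rz": 0}, {"x": 0, "y": -8.7, "z": -2.3, "rx": 0, "ry": 0, "rz": 0}, {"x": 0, "y": -8.8, "z": -1.9, "rx": 0, "ry": 0, "rz": 0}, {"x": 0, "y": -8.9, "z": -1.5, "rx": 0, "ry": 0, "rz": 0}, {"x": 0, "y": -8.9, "z": -1.1, "rx": 0, "ry": 0, "rz": 0}, {"x": 0, "y": -9, "z": -0.8, "rx": 0, "ry": 0, "rz": 0}, {"x": 0, "y": -9, "z": -0.4, "rx": 0, "ry": 0, "rz": 0}, {"x": 0, "y": -9, "z": 0, "rx": 0, "ry": 0, "rz": 0}, {"x": 0, "y": -9, "z": 0.4, "rx": 0, "ry": 0, "rz": 0}]}}

```text
time_s: 8.4
ee_pos: [530.9, 123.0, 232.7]
ee_rot: [-180.0, -0.0, 17.4]
force: [5.8, -0.5, 1.8]
gripper_width: 11.4
gripper_force: 20.0
```

Request:
{"fn": "move_arm", "kwargs": {"plan": [{"x": 0, "y": -5.4, "z": 0.4, "rx": 0, "ry": 0, "rz": 0}, {"x": 0, "y": -5.4, "z": 0.6, "rx": 0, "ry": 0, "rz": 0}, {"x": 0, "y": -5.3, "z": 0.7, "rx": 0, "ry": 0, "rz": 0}, {"x": 0, "y": -5.3, "z": 0.9, "rx": 0, "ry": 0, "rz": 0}, {"x": 0, "y": -5.3, "z": 1, "rx": 0, "ry": 0, "rz": 0}, {"x": 0, "y": -5.3, "z": 1.1, "rx": 0, "ry": 0, "rz": 0}, {"x": 0, "y": -5.2, "z": 1.3, "rx": 0, "ry": 0, "rz": 0}, {"x": 0, "y": -5.2, "z": 1.4, "rx": 0, "ry": 0, "rz": 0}, {"x": 0, "y": -5.2, "z": 1.5, "rx": 0, "ry": 0, "rz": 0}, {"x": 0, "y": -5.1, "z": 1.7, "rx": 0, "ry": 0, "rz": 0}]}}

```text
time_s: 9.4
ee_pos: [515.0, 172.9, 221.5]
ee_rot: [180.0, 0.0, 17.4]
force: [4.6, 0.2, 0.6]
gripper_width: 11.4
gripper_force: 20.0
```

Request:
{"fn": "move_arm", "kwargs": {"plan": [{"x": 0, "y": -2, "z": 0.7, "rx": 0, "ry": 0, "rz": 0}, {"x": 0, "y": -2, "z": 0.7, "rx": 0, "ry": 0, "rz": 0}, {"x": 0, "y": -2, "z": 0.8, "rx": 0, "ry": 0, "rz": 0}, {"x": 0, "y": -2, "z": 0.8, "rx": 0, "ry": 0, "rz": 0}, {"x": 0, "y": -2, "z": 0.8, "rx": 0, "ry": 0, "rz": 0}]}}

```text
time_s: 9.9
ee_pos: [512.0, 182.3, 217.7]
ee_rot: [-180.0, 0.0, 17.4]
force: [5.2, -1.1, 0.3]
gripper_width: 11.2
gripper_force: 20.0
```

Request:
{"fn": "move_arm", "kwargs": {"plan": [{"x": 0, "y": -1.5, "z": 0.6, "rx": 0, "ry": 0, "rz": 0}, {"x": 0, "y": -1.5, "z": 0.6, "rx": 0, "ry": 0, "rz": 0}, {"x": 0, "y": -1.5, "z": 0.6, "rx": 0, "ry": 0, "rz": 0}]}}

```text
time_s: 10.2
ee_pos: [510.6, 186.5, 215.9]
ee_rot: [-180.0, 0.0, 17.4]
force: [5.7, -0.4, 1.1]
gripper_width: 11.6
gripper_force: 20.0
```

Request:
{"fn": "move_arm", "kwargs": {"plan": [{"x": 0, "y": -1, "z": 0.4, "rx": 0, "ry": 0, "rz": 0}, {"x": 0, "y": -1, "z": 0.4, "rx": 0, "ry": 0, "rz": 0}, {"x": 0, "y": -1, "z": 0.4, "rx": 0, "ry": 0, "rz": 0}]}}

```text
time_s: 10.5
ee_pos: [509.7, 189.3, 214.6]
ee_rot: [180.0, 0.0, 17.4]
force: [5.2, 0.1, 1.3]
gripper_width: 11.3
gripper_force: 20.0
```

Request:
{"fn": "move_arm", "kwargs": {"plan": [{"x": 0, "y": -1, "z": 0.4, "rx": 0, "ry": 0, "rz": 0}, {"x": 0, "y": -1, "z": 0.4, "rx": 0, "ry": 0, "rz": 0}, {"x": 0, "y": 0, "z": 0, "rx": 0, "ry": 0, "rz": 0}]}}

```text
time_s: 10.8
ee_pos: [509.6, 189.5, 214.5]
ee_rot: [179.8, 0.0, 17.4]
force: [5.3, -4.6, 4.1]
gripper_width: 11.6
gripper_force: 20.0
```

The arm has stopped advancing and the resisting force has risen, which matches contact with the stop. I'll check it and locate the roller.

```bash
cat > e.py <<'E'
from h import *
np.set_printoptions(precision=1,suppress=True)
F={c:grab_frame(c) for c in("top","scene")}
for c,f in F.items():
    for l in("deck","cover_hinge","roller","pivot","cover_handle"):
        h={"roller":101,"pivot":101,"cover_hinge":47,"cover_handle":235}.get(l,0)
        for x in landmark_of(c,l)[:1]: print(c,l,round(x["p"],2),np.array(x["point"]),onplane(f,*x["point"],h))
save(F["scene"],"7.png",(200,110,340,250),4)
E
python3 e.py
```

```text
top deck 0.97 [249.1 188.5] [551.8  32.5   0. ]
top cover_hinge 0.8 [225.6 192.9] [528.7 114.3  47. ]
top roller 0.62 [256.9 169.7] [599.6   4.5 101. ]
top pivot 0.62 [227.3 169.2] [601.8 105.3 101. ]
top cover_handle 0.77 [197.4 191.6] [503.5 187.4 235. ]
scene deck 0.9 [266.5 209.1] [564.9  26.6   0. ]
scene cover_hinge 0.55 [276.8 189.6] [534.2 103.   47. ]
scene roller 0.63 [265.5 200.9] [587.7   2.  101. ]
scene pivot 0.81 [287.5 193.4] [608.7  97.7 101. ]
scene cover_handle 0.91 [289.2 145.8] [499.5 181.7 235. ]
```

View pics/7.png

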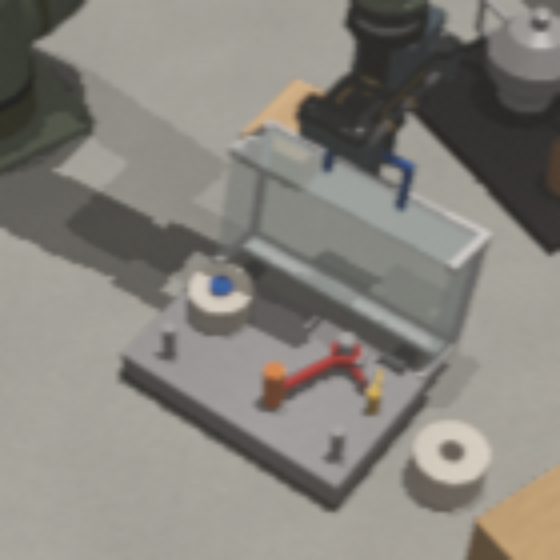

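The scene crop shows the guard standing open past upright, with the gripper at the handle (370,160). The roller is at (272,383), the arm runs to the pivot at (345,345), and the pins are at (168,345) and (335,445). I'll release, lift, move over the roller and turn.

Request:
{"fn": "move_arm", "kwargs": {"plan": [{"x": 0, "y": 0, "z": 0, "rx": 0, "ry": 0, "rz": 0}, {"x": 0, "y": 0, "z": 0, "rx": 0, "ry": 0, "rz": 0}, {"x": 0, "y": 0, "z": 0, "rx": 0, "ry": 0, "rz": 0}, {"x": 0, "y": 0, "z": -5, "rx": 0, "ry": 0, "rz": 0}, {"x": 0, "y": 0, "z": -10, "rx": 0, "ry": 0, "rz": 0}, {"x": 0, "y": 0, "z": -20, "rx": 0, "ry": 0, "rz": 0}, {"x": 0, "y": 0, "z": -25, "rx": 0, "ry": 0, "rz": 0}, {"x": 0, "y": 0, "z": 0, "rx": 0, "ry": 0, "rz": 0}], "grip": 0.45}}

```text
time_s: 12.2
ee_pos: [511.0, 191.7, 278.9]
ee_rot: [-180.0, -0.5, 17.4]
force: [1.0, 0.5, -0.5]
gripper_width: 40.9
gripper_force: 0.0
```

Request:
{"fn": "move_arm", "kwargs": {"plan": [{"x": 3, "y": 20, "z": 0, "rx": 0, "ry": 0, "rz": 0}, {"x": 5, "y": 35, "z": 0, "rx": 0, "ry": 0, "rz": 0}, {"x": 5, "y": 35, "z": 0, "rx": 0, "ry": 0, "rz": 0}, {"x": 5, "y": 35, "z": 0, "rx": 0, "ry": 0, "rz": 0}, {"x": 5, "y": 35, "z": 0, "rx": 0, "ry": 0, "rz": 0}, {"x": 5, "y": 40, "z": 0, "rx": 0, "ry": 0, "rz": 0}]}}

```text
time_s: 12.8
ee_pos: [595.7, 7.5, 274.4]
ee_rot: [-180.0, 0.0, 17.4]
force: [1.3, -0.8, 0.2]
gripper_width: 41.3
gripper_force: 0.0
```

Request:
{"fn": "move_arm", "kwargs": {"plan": [{"x": 0, "y": 0, "z": 7, "rx": 0, "ry": 0, "rz": -0.136}, {"x": 0, "y": 0, "z": 7, "rx": 0, "ry": 0, "rz": -0.136}, {"x": 0, "y": 0, "z": 7, "rx": 0, "ry": 0, "rz": -0.136}, {"x": 0, "y": 0, "z": 7, "rx": 0, "ry": 0, "rz": -0.136}, {"x": 0, "y": 0, "z": 7, "rx": 0, "ry": 0, "rz": -0.136}, {"x": 0, "y": 0, "z": 7, "rx": 0, "ry": 0, "rz": -0.136}, {"x": 0, "y": 0, "z": 7, "rx": 0, "ry": 0, "rz": -0.136}, {"x": 0, "y": 0, "z": 7, "rx": 0, "ry": 0, "rz": -0.136}, {"x": 0, "y": 0, "z": 7, "rx": 0, "ry": 0, "rz": -0.136}, {"x": 0, "y": 0, "z": 0, "rx": 0, "ry": 0, "rz": 0}]}}

```text
time_s: 13.8
ee_pos: [594.6, 8.5, 210.3]
ee_rot: [-179.8, 0.0, 87.5]
force: [0.7, 0.2, -0.4]
gripper_width: 41.4
gripper_force: 0.0
```

```bash
cat > g.py <<'E'
from h import *
np.set_printoptions(precision=2,suppress=True)
s=state(); print(s["time_s"],s["ee_pos"],s["ee_rot"],s["gripper_width"],s["force"],s["qpos"])
f=grab_frame("wrist"); save(f,"8.png",None,1.5)
R,t=cam(f);C=-R.T@t
def wray(p):
    a=(p[0]-f["cx"])/f["fx"];b=(p[1]-f["cy"])/f["fy"];r=np.hypot(a,b)+1e-9
    return R.T@np.array([np.sin(r)*a/r,np.sin(r)*b/r,np.cos(r)])
for l in("roller","pivot"):
    for x in landmark_of("wrist",l)[:1]:
        d=wray(x["point"]); print(l,round(x["p"],2),x["point"],C+d*(101-C[2])/d[2])
hsv=cv2.cvtColor(f["img"],cv2.COLOR_RGB2HSV).astype(int); H,S,V=[hsv[...,i] for i in range(3)]
for nm,m in(("orange",(H>7)&(H<19)&(S>150)&(V>100)),("red",((H<5)|(H>175))&(S>140)&(V>60))):
    n,lab,st,ce=cv2.connectedComponentsWithStats(m.astype(np.uint8))
    for i in range(1,n):
        if st[i,4]<60: continue
        v,u=np.nonzero(lab==i); P=np.array([(wray((a,b))/(R[2]@wray((a,b)))*f["z_map"][b,a])+C for a,b in zip(u,v)])
        k=P[:,2]>94
        print(nm,ce[i],st[i],"z pct",np.percentile(P[:,2],[5,50,95]),"top",k.sum(),(P[k].min(0)+P[k].max(0))/2 if k.any() else 0,P[k].mean(0) if k.any() else 0)
f=grab_frame("top")
for l in("cover_handle",):
    print(onplane(f,*landmark_of("top",l)[0]["point"],235))
E
python3 g.py
```

```text
13.8 [594.63   8.48 210.26] [-179.82    0.     87.46] 41.3674772880295 [ 0.72  0.22 -0.4 ] [-0.29 20.32 87.17  0.01 72.69  2.24]
roller 0.68 [254.4, 194.5] [596.22  10.36 101.  ]
pivot 0.7 [255.1, 105.2] [600.53  96.21 101.  ]
orange [254.11 191.78] [244 178  21  28 480] z pct [ 76.07 100.68 102.17] top 387 [595.85  42.86 237.82] [595.89  11.12 102.17]
red [256.97 128.14] [ 240   89   51   90 1114] z pct [62.51 70.66 72.25] top 5 [598.79  86.23 381.25] [598.79  86.23 381.25]
[507.19 190.77 235.  ]
```

View pics/8.png

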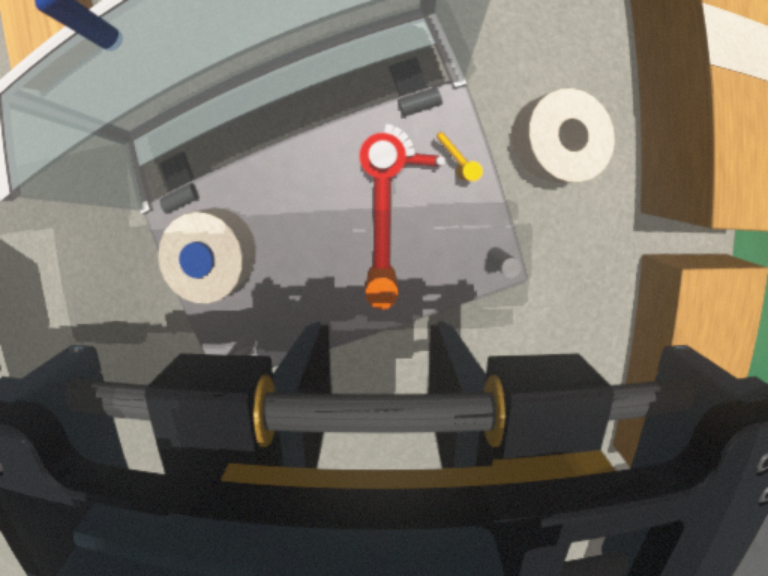

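The wrist view shows the roller at (381,291) centred between the fingers, the pivot at (381,154), and the right pin at (510,265), clear of the fingers. I'll descend and grip the roller above the red arm.

Request:
{"fn": "move_arm", "kwargs": {"plan": [{"x": 0, "y": 1.5, "z": 30, "rx": 0, "ry": 0, "rz": 0}, {"x": 0, "y": 0, "z": 30, "rx": 0, "ry": 0, "rz": 0}, {"x": 0, "y": 0, "z": 30, "rx": 0, "ry": 0, "rz": 0}, {"x": 0, "y": 0, "z": 20, "rx": 0, "ry": 0, "rz": 0}, {"x": 0, "y": 0, "z": 15, "rx": 0, "ry": 0, "rz": 0}, {"x": 0, "y": 0, "z": 10, "rx": 0, "ry": 0, "rz": 0}, {"x": 0, "y": 0, "z": 0, "rx": 0, "ry": 0, "rz": 0}, {"x": 0, "y": 0, "z": 0, "rx": 0, "ry": 0, "rz": 0}]}}

```text
time_s: 14.85
ee_pos: [597.7, 8.3, 77.3]
ee_rot: [179.9, 0.0, 87.5]
force: [0.1, -0.1, 1.0]
gripper_width: 41.1
gripper_force: 0.0
```

Request:
{"fn": "move_arm", "kwargs": {"plan": [{"x": 0, "y": 0, "z": 0, "rx": 0, "ry": 0, "rz": 0}, {"x": 0, "y": 0, "z": 0, "rx": 0, "ry": 0, "rz": 0}, {"x": 0, "y": 0, "z": 0, "rx": 0, "ry": 0, "rz": 0}, {"x": 0, "y": 0, "z": 0, "rx": 0, "ry": 0, "rz": 0}, {"x": 0, "y": 0, "z": 0, "rx": 0, "ry": 0, "rz": 0}], "grip": 0, "squeeze": 25}}

```text
time_s: 15.35
ee_pos: [596.8, 8.2, 77.3]
ee_rot: [-180.0, 0.0, 87.5]
force: [-2.9, -0.2, 4.7]
gripper_width: 21.5
gripper_force: 25.0
```

Request:
{"fn": "move_arm", "kwargs": {"plan": [{"x": 0.1, "y": 4.6, "z": 0, "rx": 0, "ry": 0, "rz": -0.051}, {"x": 0.1, "y": 4.6, "z": 0, "rx": 0, "ry": 0, "rz": -0.051}, {"x": 0.1, "y": 4.6, "z": 0, "rx": 0, "ry": 0, "rz": -0.051}, {"x": 0.1, "y": 4.6, "z": 0, "rx": 0, "ry": 0, "rz": -0.051}, {"x": 0.1, "y": 4.6, "z": 0, "rx": 0, "ry": 0, "rz": -0.051}]}}

```text
time_s: 15.85
ee_pos: [619.2, 10.2, 77.2]
ee_rot: [-179.9, -0.0, 102.2]
force: [-4.7, -0.8, 7.3]
gripper_width: 21.1
gripper_force: 25.0
```

Request:
{"fn": "move_arm", "kwargs": {"plan": [{"x": 0.1, "y": 4.6, "z": 0, "rx": 0, "ry": 0, "rz": -0.051}, {"x": 0.1, "y": 4.6, "z": 0, "rx": 0, "ry": 0, "rz": -0.051}, {"x": 0.1, "y": 4.6, "z": 0, "rx": 0, "ry": 0, "rz": -0.051}, {"x": 0.1, "y": 4.6, "z": 0, "rx": 0, "ry": 0, "rz": -0.051}, {"x": 0.1, "y": 4.6, "z": 0, "rx": 0, "ry": 0, "rz": -0.051}, {"x": 0, "y": 0, "z": 0, "rx": 0, "ry": 0, "rz": 0}, {"x": 0, "y": 0, "z": 0, "rx": 0, "ry": 0, "rz": 0}]}}

```text
time_s: 16.55
ee_pos: [640.3, 17.7, 77.2]
ee_rot: [-179.9, -0.1, 116.7]
force: [-5.9, -0.2, 6.9]
gripper_width: 21.3
gripper_force: 25.0
```

```bash
cat > k.py <<'E'
from h import *
np.set_printoptions(precision=2,suppress=True)
s=state(); p=s["ee_pos"]; print(s)
piv=np.array([600.5,96.5]); r=p[:2]-piv
print("turn",np.radians(np.degrees(np.arctan2(r[1],r[0]))+92.5 if 0 else np.degrees(np.arctan2(r[1],r[0])-np.arctan2(8.2-96.5,596.8-600.5))),np.hypot(*r))
a=grab_frame("wrist")["img"]; b=grab_frame("scene")["img"][110:250,200:340]
cv2.imwrite("pics/9.png",np.hstack([cv2.resize(a,(440,330)),cv2.resize(b,(330,330))])[...,::-1])
E
python3 k.py
```

```text
{'time_s': 16.55, 'qpos': array([  0.55,  30.28,  91.07,  -0.  ,  58.81, -26.13]), 'qvel': array([-0.04, -0.21,  0.2 ,  0.16, -0.19,  0.14]), 'effort': array([  0.13, -44.94, -21.25,   0.04,  -1.73,  -0.09]), 'ee_pos': array([640.32,  17.68,  77.25]), 'ee_rot': array([-179.86,   -0.07,  116.69]), 'force': array([-5.92, -0.22,  6.85]), 'torque': array([-0.06,  0.88, -0.1 ]), 'gripper_force': 25.00525653362274, 'gripper_width': 21.33234811683748}
turn 0.5097384137081078 88.30593331968444
```

View pics/9.png

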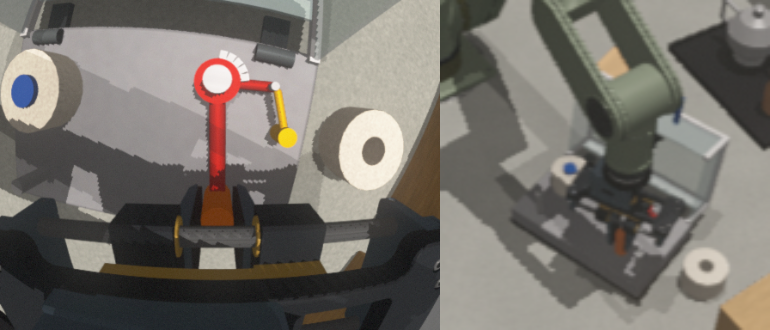

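The wrist view shows the roller gripped at (217,208) and the arm turned about 0.51 rad, past the click at 0.42. The scene view shows the guard still open and the goods near the unwinder where they were.

```bash
python3 -c "
from workcell import *
print(job_done())"
```

```text
the job is handed in; nothing more can be done
None
```

The guard is fully open and resting on its stop, and the gripper is holding the tensioner at about 0.51 rad, past the 0.42 click; I handed the job in at about 16.6 s, with no verdict returned.

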